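# Walk the page weight across the open register

### The arm

A 6-joint arm with a two-finger parallel gripper is mounted at the origin on the work surface. World frame = base frame: x ahead of the robot, y to its left, z up, the work surface at z = 0. Lengths are in m, angles in rad, forces in N, time in s.
With the tool pointing down it reaches from about 0.35 to 0.775 m from the base axis. Payload 5.5 kg.
Tool frame: the origin (TCP) lies midway between the tips of the shut fingers; the grasp point (between the pads) lies 19 mm behind it; z points along the fingers, y is the line along which they close (so a half turn about z gives the same grasp; the last joint's range is limited). The gripper opens to 85 mm and grips with 20 to 120 N. Pads are 22 mm wide; open, the fingers measure 114 mm over their backs; the gripper's body (76 mm by 85 mm) begins 54 mm behind the grasp point. The pads swing forward as they close: fully open they stand 13 mm farther back than shut.
Start: joints at [-1.314, 0.313, 0.046, 1.304, 0, 1.431], TCP at [0.222, -0.53, 0.231] pointing down, gripper open.
Joint ranges: [-2.76, 2.76], [-0.86, 1.69], [-1.03, 1.26], [-2.2, 2.34], [-1.47, 1.5], [-3.14, 3.14]. Speed limits (rad/s): [2.57, 2.57, 3.14, 3.14, 3.14, 3.14].

### API

Orientations are given as a unit quaternion [w, x, y, z].
In Python, from workcell import env gives the robot as it stands.
- The arm moves only by the tool move_arm, never from a script. Its argument "targets" is a list of rows, each a list of 3 entries, a list of its own where there are three numbers: the shift along the tool's x, y, z in mm, then the turn, a rotation vector about the tool's x, y, z in units of 10 degrees (1.0 is 10 degrees), then the closure, from -1 (fully open) to 1 (shut). In form: [[[dx, dy, dz], [ax, ay, az], gripper], ...]. A call has 1 to 5 rows; each row is the pose to reach, as a shift and turn from the pose commanded when the call began, along the tool's axes at that moment; what a row does not reach only later rows make up. A row lasts 1/8 s, in which the tool goes at most 62.5 mm and 10.7 degrees, less where a joint would pass 70% of its speed; a pose out of reach is approached as far as the arm can. A call with a gripper value outside its range is refused whole. The fingers move at their own pace and stop on an object; "squeeze" is the grip in N (left out, the last holds). Time passes only in rows, so rows that repeat a pose let the fingers close. It gives the time, the measured TCP pose, the force, the opening and the grip force at its end, in the units of the state.
- env.get_state(): the state, without advancing time (a new reading comes with each control period).
- env.read_camera(name): name is "scene" or "top" or "wrist"; returns a dict with "pixels" (480x640x3 uint8, red, green, blue), "fovy" (degrees; the focal length in pixels is half the picture's height over the tangent of half this angle, whatever the lens; pixels are square), "cx", "cy" (the principal point, pixels), "extrinsics" (4x4, takes a point from world to camera coordinates); the wrist camera has in their place "mount" (4x4, takes a point from camera to tool coordinates, whose origin is the TCP and whose axes are the flange's). Camera axes: x right, y up, looking along -z (the intrinsics and any distortion apply to the point x, -y, -z); pixel columns grow to the right and rows downward; lengths in m; the calibration is good to about 2 mm. A picture is of the moment at which its call begins: read the wrist's pose just before it. There is no depth.
- env.hand_in(): hands the job in; it is judged then, once.
Trained networks look in a picture, given as the dict that the camera call returned (one of the last four; its "shot" number tells which), for a name from the list of things; names that differ only in an ending like _2 or _b are one class to them, and where a whole thing is asked for, a point or a joint stands for the part that bears it (a point fixed in the world has none). Each returns a list of dicts, best first, with "confidence" (0 to 1); they miss things now and then, are a little off and sometimes report something else, mostly with a low value. They report only what shows in the picture. A call takes as long as a camera call.
- env.spot_in(thing, picture): "centre" ([x, y, z] in m, in world coordinates, good to about 4 mm: the middle of the surface that is visible of it).
- env.regions_of(thing, picture): "mask" (480x640 bool, what is visible of it).
- env.landmark_of(thing, picture): "centre" ([x, y, z] in m, in world coordinates, good to about 4 mm: a listed point, or the origin of a listed thing).
The state is a dict: "clock": time; "joint_pos": joint angles; "qvel": joint speeds; "tau": joint torques, N m; "tcp_pos": TCP position; "orientation": TCP orientation; "wrist_force": force on the tool from outside, world axes, zero at the start; "ft_torque": the same for the moment, N m; "finger_gap": finger opening in m; "grip_force": force on a finger pad.
Only numpy, scipy, OpenCV 4.12 (cv2) and the standard library are available. Lean on these libraries where they do the work, as an engineer would, in place of code of your own. Each camera call takes 0.05 s, during which the arm holds its last target. There are 200 camera calls.

### The job

Clear the carton off the register's blank column and stand it upright in the grey tray. Then walk the steel page weight over to the column without ever lifting it off the book: swing one end round onto the column while the other end stays down where it is, lay it flat and let go, then take it by the end left behind and swing that end round too, until the whole bar lies flat along the inside of the column. Leave everything else on the desk where it stands.

Things in the scene. Friction and masses are not known exactly. Their poses are not given: they have to be found in the camera images.
- register: Thick open register (book) lying fixed on the desk. Paper block 300 mm (along its x, away from the robot) by 400 mm (along its y), the gutter between the two pages running along x in the middle; cover 316 x 416 mm, lowest 5 mm. Flat paper surface 18 mm above the desk. Origin: centre of its underside on the desk.
- column: Broad blank column printed flat on one of the two pages (either one): pale grey strip with dark border, 270 mm long (its x axis, parallel to the gutter) and 56 mm wide (its y axis). Origin: its centre, on the paper, about 76 mm from the gutter. It is print only and cannot be felt.
- weight: Page weight: plain solid dark steel bar 160 mm long (its x), 24 mm wide (y), 22 mm high (z), about 0.5 to 0.75 kg, lying flat on the page facing the column's page, roughly parallel to the gutter and 140 to 160 mm from the column's centre line. Origin: centre of its underside. One end rounded (+x), the other square (-x). It is held with a grasp across its 24 mm width.
- weight_round (a point): Middle of the rounded end of the steel page weight, at its underside, 80 mm from the bar's middle.
- weight_square (a point): Middle of the square end of the steel page weight, at its underside, 80 mm from the bar's middle.
- carton: White medicine carton with a grey-blue band, standing upright on the printed column: 56 mm (its x) by 36 mm (y) by 105 mm tall, about 0.11 kg. Origin: centre of its underside.
- tray: Low grey open plastic tray fixed on the desk at the left or right of the register, outside 160 mm (its x) by 130 mm (y), walls 40 mm high and 4 mm thick, floor about 4 mm thick. Origin: centre of its underside.
- bottle: Bystander: clear plastic hand-gel bottle with white cap, 60 mm across, 150 tall, standing at the side of the register opposite the tray. Origin: centre of its underside.
- stamp: Bystander: small round wooden hand stamp, 40 mm across, 62 tall, standing just beyond the middle of the register's far edge. Origin: centre of its underside.
- stapler: Bystander: black and grey stapler, 140 x 36 x 45 mm, beyond the register. Origin: centre of its underside.
- glasses_case: Bystander: dark brown glasses case, 160 x 62 x 36 mm, beyond the register. Origin: centre of its underside.
- carton_stock: Bystander: white medicine carton lying down, 130 x 60 x 45 mm, right of the register towards the back. Origin: centre of its underside.
- pen_cup: Bystander: white ceramic cup, 76 mm across, 95 tall, left of the register towards the back. Origin: centre of its underside.

How it is judged:
By the outcome, as a careful person would: the job done as asked, in the order asked, and still so for the second after the job is handed in, with the robot touching nothing.
It also fails if it takes over 69 s, if anything falls off the work surface, if the arm or the gripper's body presses on something with over 40 N, if the wrist force passes 120 N, or if a joint passes its speed limit or range.

## Working session

There is one attempt and no reset: what is moved stays moved. The work goes in short steps, Python scripts to look and compute and a tool call to move; the robot and the scene stay as the last step left them, time stands still between calls to the robot, and variables do not carry over. Pictures are saved under pics/ and viewed, at most 10 in all, crops included, and the job is handed in when it is done.

Besides the shell and the picture viewer there is one more tool, called after ">>>" as name(argument=value, ...), one argument or row to a line, values as JSON. move_arm: Moves the arm, as the interface text tells. Its arguments: {"type":"object","properties":{"targets":{"type":"array","items":{"type":"array"}},"squeeze":{"type":"number"}},"required":["targets"]}

```bash
mkdir -p pics; ls; cat > h.py <<'E'
import numpy as np, cv2
from workcell import env
from scipy.spatial.transform import Rotation as R
def st():
    s=env.get_state(); q=np.array(s['orientation']); 
    return s, R.from_quat(np.r_[q[1:],q[0]])
E
python3 - <<'E'
from h import *
s,r=st(); print(s['clock'],s['tcp_pos'],r.as_matrix().round(3).tolist(),s['finger_gap'])
for n in ['top','scene']:
    p=env.read_camera(n); cv2.imwrite(f'pics/{n}0.png',p['pixels'][:,:,::-1])
    print(n,p['fovy'],p['cx'],p['cy'],[k for k in p]); print(np.array(p['extrinsics']).round(3).tolist())
    for t in ['register','column','weight','weight_round','weight_square','carton','tray','bottle','stamp','stapler','glasses_case','carton_stock','pen_cup']:
        print(t,[(np.round(d['centre'],3).tolist(),round(d['confidence'],2)) for d in env.landmark_of(t,p)][:2])
E
```

```text
pics
0.0 [ 0.22207191 -0.52983352  0.23039503] [[0.922, 0.386, -0.0], [0.386, -0.922, 0.002], [0.0, -0.002, -1.0]] 0.08550816642456267
top 57.36496211119749 318.0733699094927 238.26327817179762 ['pixels', 'fovy', 'cx', 'cy', 'extrinsics', 'shot']
[[-0.049, -0.999, -0.006, 0.051], [0.978, -0.049, 0.202, -0.62], [-0.202, 0.004, 0.979, -0.765], [0.0, 0.0, 0.0, 1.0]]
register [([0.528, -0.03, 0.002], 0.88)]
column [([0.533, 0.045, 0.017], 0.88)]
weight [([0.531, -0.104, 0.012], 0.85)]
weight_round [([0.608, -0.115, 0.015], 0.63)]
weight_square [([0.452, -0.088, 0.017], 0.92)]
carton [([0.484, 0.048, 0.022], 0.94)]
tray [([0.493, -0.388, -0.001], 0.97)]
bottle [([0.464, 0.362, -0.002], 0.73)]
stamp [([0.745, -0.035, 0.003], 0.74)]
stapler [([0.791, -0.186, 0.002], 0.71)]
glasses_case [([0.798, 0.184, -0.004], 0.85), ([0.464, 0.366, -0.005], 0.61)]
carton_stock [([0.695, -0.367, -0.001], 0.98)]
pen_cup [([0.695, 0.375, 0.001], 0.67)]
scene 44.28498077306831 313.21169476602597 244.1092651131054 ['pixels', 'fovy', 'cx', 'cy', 'extrinsics', 'shot']
[[-0.533, 0.846, 0.005, 0.316], [-0.505, -0.323, 0.801, 0.284], [0.679, 0.425, 0.599, -1.666], [0.0, 0.0, 0.0, 1.0]]
register [([0.534, -0.03, -0.002], 0.86)]
column [([0.53, 0.044, 0.02], 0.89)]
weight [([0.531, -0.102, 0.019], 0.88)]
weight_round [([0.613, -0.115, 0.023], 0.73)]
weight_square [([0.455, -0.09, 0.021], 0.72)]
carton [([0.488, 0.043, 0.022], 0.72), ([0.455, -0.091, 0.018], 0.43)]
tray [([0.489, -0.39, -0.001], 0.73)]
bottle [([0.461, 0.368, -0.003], 0.96)]
stamp [([0.75, -0.036, 0.001], 0.93)]
stapler [([0.79, -0.189, 0.003], 0.79)]
glasses_case [([0.798, 0.183, -0.0], 0.77), ([0.612, -0.12, 0.021], 0.3)]
carton_stock [([0.692, -0.373, 0.003], 0.66)]
pen_cup [([0.693, 0.375, 0.002], 0.82), ([0.686, -0.373, 0.003], 0.61)]
```

View pics/top0.png

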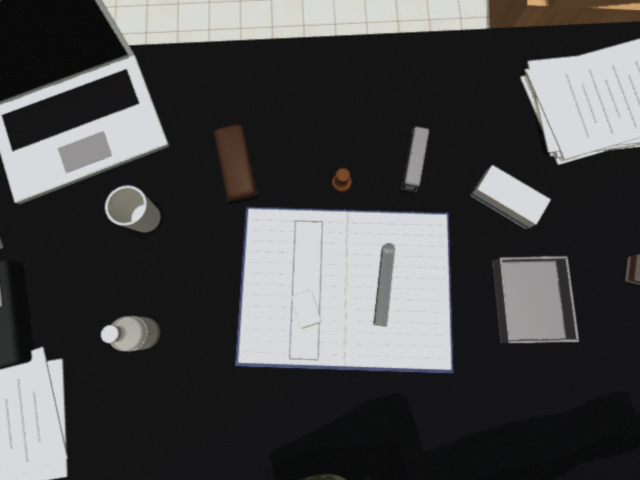

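View pics/scene0.png

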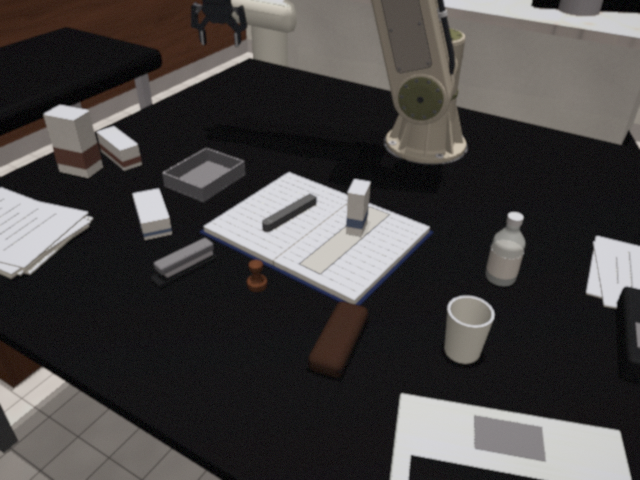

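The top view shows the column at about u 307, v 220–360, with the carton on it at (306, 309). The bar is at (385, 285) with its round end away from the robot, and the tray is at (536, 300).

```bash
cat >> h.py <<'E'
def unproj(p,uv,z,T=None):
    uv=np.atleast_2d(uv).astype(float); f=240/np.tan(np.radians(p['fovy'])/2)
    d=np.c_[(uv[:,0]-p['cx'])/f,-(uv[:,1]-p['cy'])/f,-np.ones(len(uv))]
    C=np.linalg.inv(np.array(p['extrinsics'])) if T is None else T
    d=d@C[:3,:3].T; o=C[:3,3]
    return (o+d*((z-o[2])/d[:,2])[:,None])[:,:2]
def rect(p,thing,z,T=None):
    out=env.regions_of(thing,p)
    if not out: return None
    m=out[0]['mask']; v,u=np.nonzero(m)
    w=unproj(p,np.c_[u,v],z,T)*1000
    (c,s,a)=cv2.minAreaRect(w.astype(np.float32)); 
    return np.round(c,1),np.round(s,1),round(a,1),m.sum(),round(out[0]['confidence'],2)
E
python3 - <<'E'
from h import *
p=env.read_camera('top')
for t,z in [('column',.018),('weight',.04),('carton',.123),('tray',.04),('register',.018)]: print(t,rect(p,t,z))
pts=np.array([[291,296],[311,291],[320,321],[300,328]])
print((unproj(p,pts,.123)*1000).round(1).tolist())
c=cv2.resize(p['pixels'][200:380,230:460,::-1],None,fx=3.4,fy=3.3,interpolation=cv2.INTER_CUBIC); cv2.imwrite('pics/crop.png',c)
E
```

```text
column (array([800.2, 183.6]), array([168.2,  66.6]), 10.6, np.int64(2370), 0.75)
weight (array([ 531.8, -102.2]), array([ 28.9, 158.4]), 79.5, np.int64(1156), 0.65)
carton (array([487. ,  46.9]), array([58.3, 37.1]), 15.6, np.int64(701), 0.97)
tray (array([ 488.8, -382.2]), array([147.6, 161.6]), 88.8, np.int64(6630), 0.82)
register (array([532.6, -28.5]), array([412.6, 316. ]), 85.5, np.int64(28867), 0.56)
[[511.0, 71.4], [517.8, 36.9], [466.7, 24.1], [456.8, 58.2]]
```

View pics/crop.png

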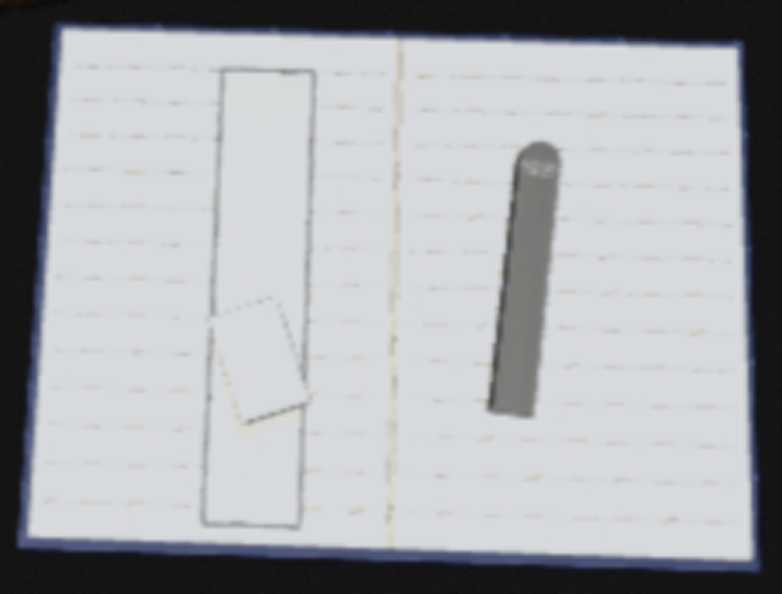

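The crop shows the column corners at (221,70), (315,72), (299,527) and (203,524). The bar runs from its tip at (540,140) to square-end corners at (492,410) and (534,416).

```bash
python3 - <<'E'
from h import *
p=env.read_camera('top')
f=lambda q:np.c_[230+(np.array(q)[:,0]+.5)/3.4-.5,200+(np.array(q)[:,1]+.5)/3.3-.5]
c=unproj(p,f([[221,70],[315,72],[299,527],[203,524]]),.018)*1000
print('col',c.round(1).tolist(),c.mean(0)); a=(c[0]+c[1]-c[2]-c[3])/2; print(np.hypot(*a),np.degrees(np.arctan2(a[1],a[0])))
g=unproj(p,f([[400,38],[388,548]]),.018)*1000; a=g[0]-g[1];print('gut',g.round(1),np.degrees(np.arctan2(a[1],a[0])))
w=unproj(p,f([[540,140],[513,413]]),.04)*1000; a=w[0]-w[1];print('w',w.round(1),w.mean(0),np.hypot(*a),np.degrees(np.arctan2(a[1],a[0])))
p=env.read_camera('scene')
for t in ['column','tray','carton','weight']: print(t,rect(p,t,.018))
import json
v=env.read_camera('wrist'); print(v['fovy'],np.round(v['mount'],3).tolist())
E
```

```text
col [[668.8, 65.3], [664.7, 9.8], [397.7, 32.2], [402.0, 85.4]] [533.29481291  48.16755693]
267.74775409163516 -4.554083535197887
gut [[683.6 -41.7]
 [383.8 -16.4]] -4.8220093396317685
w [[ 611.8 -115.9]
 [ 455.7  -88.3]] [ 533.77165235 -102.09329939] 158.55687999960068 -9.997623040875277
column (array([532.6,  48.3]), array([ 58.7, 272.4]), 84.7, np.int64(1558), 0.81)
tray (array([ 485.3, -392.8]), array([181. , 210.1]), 88.8, np.int64(2728), 0.91)
carton (array([409.5,   6.6]), array([233.8,  50.1]), 26.3, np.int64(1084), 0.78)
weight (array([ 517.6, -110.7]), array([ 52.6, 185.2]), 79.0, np.int64(887), 0.97)
58.20695382206866 [[0.0, 0.957, 0.29, 0.075], [1.0, -0.0, 0.0, -0.0], [0.0, 0.29, -0.957, -0.142], [0.0, 0.0, 0.0, 1.0]]
```

```bash
cat >> h.py <<'E'
def pose(x,y,z,yaw,tilt=0):
    """tool-down pose in mm; tilt = deg about tool y"""
    a=np.radians(yaw); M=np.array([[np.cos(a),np.sin(a),0],[np.sin(a),-np.cos(a),0],[0,0,-1.]])
    return np.array([x,y,z],float), R.from_matrix(M)*R.from_euler('y',tilt,degrees=True)
def rows(a,b,label=''):
    """deltas of pose list b from pose a in tool axes"""
    print(label)
    for q in b:
        d=a[1].inv().apply(q[0]-a[0]); r=(a[1].inv()*q[1]).as_rotvec(degrees=True)/10
        print('  ',d.round(1).tolist(),r.round(2).tolist())
def here():
    s,r=st(); return np.array(s['tcp_pos'])*1000,r
E
python3 - <<'E'
from h import *
a=here(); g=pose(487,47,230,15)
v=a[1].inv().apply(g[0]-a[0]); 
from scipy.spatial.transform import Slerp
rows(a,[g]); print(a[0])
rows(g,[pose(487,47,75,15)],'down')
E
```

```text
[467.3, -430.2, 1.3] [0.0, 0.0, 0.77]
[ 222.22347736 -530.3882034   231.34418147]
down
   [0.0, 0.0, 155.0] [0.0, 0.0, 0.0]
```

>>> move_arm(
  targets=[
    [[42, -39, 0], [0, 0, 0], -1],
    [[84, -78, 0], [0, 0, 0], -1],
    [[126, -117, 0], [0, 0, 0], -1],
    [[168, -156, 0], [0, 0, 0], -1],
    [[210, -195, 0], [0, 0, 0], -1],
  ],
)

```text
clock: 2.68
tcp_pos: [0.3411, -0.2678, 0.2315]
orientation: [0.0, 0.98, 0.197, 0.0]
wrist_force: [0.4, 0.1, 1.0]
finger_gap: 0.0852
grip_force: 0.0
```

>>> move_arm(
  targets=[
    [[42, -39, 0], [0, 0, 0], -1],
    [[84, -78, 0], [0, 0, 0], -1],
    [[126, -117, 0], [0, 0, 0], -1],
    [[168, -156, 0], [0, 0, 0], -1],
    [[210, -195, 0], [0, 0, 0], -1],
  ],
)

```text
clock: 3.3
tcp_pos: [0.4596, -0.0065, 0.2316]
orientation: [0.0, 0.98, 0.197, 0.001]
wrist_force: [0.7, -0.6, -0.1]
finger_gap: 0.0854
grip_force: 0.0
```

>>> move_arm(
  targets=[
    [[47, -40, 0], [0, 0, 0.77], -1],
    [[47, -40, 30], [0, 0, 0.77], -1],
    [[47, -40, 50], [0, 0, 0.77], -1],
    [[47, -40, 50], [0, 0, 0.77], -1],
  ],
)

```text
clock: 3.8
tcp_pos: [0.4855, 0.0471, 0.1799]
orientation: [-0.0, 0.991, 0.131, -0.002]
wrist_force: [-0.1, 0.3, -1.1]
finger_gap: 0.0856
grip_force: 0.0
```

```bash
python3 - <<'E'
from h import *
s,r=st(); a=here(); print(s['clock'],a[0].round(1),np.round(s['joint_pos'],2)); rows(a,[pose(487,47,75,15)])
E
```

```text
3.8 [485.5  47.1 179.9] [-0.07  0.17 -0.27  1.14 -0.    2.81]

   [1.8, 0.6, 104.9] [-0.01, 0.02, 0.01]
```

>>> move_arm(
  targets=[
    [[2, 0, 40], [0, 0, 0], -1],
    [[2, 0, 80], [0, 0, 0], -1],
    [[2, 0, 105], [0, 0, 0], -1],
    [[2, 0, 105], [0, 0, 0], 1],
    [[2, 0, 105], [0, 0, 0], 1],
  ],
  squeeze=30,
)

```text
clock: 4.42
tcp_pos: [0.49, 0.0469, 0.0779]
orientation: [0.0, 0.991, 0.131, 0.001]
wrist_force: [-0.0, -0.1, 0.2]
finger_gap: 0.0517
grip_force: 0.0
```

>>> move_arm(
  targets=[
    [[0, 0, 0], [0, 0, 0], 1],
    [[0, 0, 0], [0, 0, 0], 1],
    [[0, 0, 0], [0, 0, 0], 1],
    [[0, 0, 0], [0, 0, 0], 1],
  ],
)

```text
clock: 4.92
tcp_pos: [0.4902, 0.0471, 0.0781]
orientation: [0.0, 0.991, 0.131, 0.002]
wrist_force: [0.5, -0.6, 7.0]
finger_gap: 0.0358
grip_force: 32.7
```

```bash
python3 - <<'E'
from h import *
a=here(); rows(a,[pose(490,47,170,15)],'up'); rows(pose(490,47,170,15),[pose(490,-389,170,0)],'over')
E
```

```text
up
   [0.1, 0.2, -91.9] [0.01, -0.02, 0.0]
over
   [-112.8, 421.1, 0.0] [0.0, 0.0, 1.5]
```

>>> move_arm(
  targets=[
    [[0, 0, -15], [0, 0, 0], 1],
    [[0, 0, -40], [0, 0, 0], 1],
    [[0, 0, -70], [0, 0, 0], 1],
    [[0, 0, -90], [0, 0, 0], 1],
    [[0, 0, -90], [0, 0, 0], 1],
  ],
)

```text
clock: 5.55
tcp_pos: [0.49, 0.0471, 0.1685]
orientation: [0.0, 0.991, 0.131, 0.002]
wrist_force: [0.8, -0.8, -1.1]
finger_gap: 0.0354
grip_force: 31.8
```

>>> move_arm(
  targets=[
    [[-5, 20, 0], [0, 0, 0], 1],
    [[-16, 60, 0], [0, 0, 0], 1],
    [[-27, 100, 0], [0, 0, 0], 1],
    [[-38, 140, 0], [0, 0, 0], 1],
    [[-49, 180, 0], [0, 0, 0], 1],
  ],
)

```text
clock: 6.18
tcp_pos: [0.4873, -0.1403, 0.1654]
orientation: [-0.0, 0.991, 0.131, -0.001]
wrist_force: [-0.2, -0.2, -1.7]
finger_gap: 0.0357
grip_force: 31.7
```

>>> move_arm(
  targets=[
    [[-11, 40, 0], [0, 0, 0], 1],
    [[-22, 80, 0], [0, 0, 0], 1],
    [[-33, 120, 0], [0, 0, 0], 1],
    [[-44, 160, 0], [0, 0, 0], 1],
    [[-54, 195, 0], [0, 0, 0], 1],
  ],
)

```text
clock: 6.8
tcp_pos: [0.4858, -0.3428, 0.1651]
orientation: [-0.001, 0.991, 0.131, -0.001]
wrist_force: [0.1, 0.3, -3.0]
finger_gap: 0.0359
grip_force: 31.7
```

>>> move_arm(
  targets=[
    [[-7, 30, 0], [0, 0, 0], 1],
    [[-10, 44, 0], [0, 0, 0], 1],
    [[-10, 46, 0], [0, 0, 0], 1],
    [[-10, 46, 0], [0, 0, 0], 1],
  ],
)

```text
clock: 7.3
tcp_pos: [0.4887, -0.3875, 0.166]
orientation: [-0.001, 0.991, 0.131, -0.0]
wrist_force: [-0.7, 1.0, -1.8]
finger_gap: 0.0355
grip_force: 31.8
```

```bash
python3 - <<'E'
from h import *
s,r=st(); a=here(); print(s['clock'],a[0].round(1),s['wrist_force']); rows(a,[pose(491,-389,65,15)])
p=env.read_camera('top'); cv2.imwrite('pics/tray.png',cv2.resize(p['pixels'][200:400,440:640,::-1],None,fx=3,fy=3))
print([d['centre'] for d in env.landmark_of('tray',p)], env.landmark_of('carton',p)[:1])
E
```

```text
7.3 [ 488.7 -387.5  166. ] [-0.65370504  0.99983259 -1.80333336]

   [1.9, 2.2, 101.0] [-0.01, 0.0, 0.01]
[[0.4903, -0.386, -0.0004]] [{'centre': [0.4825, -0.3848, 0.106], 'confidence': 0.84}]
```

View pics/tray.png

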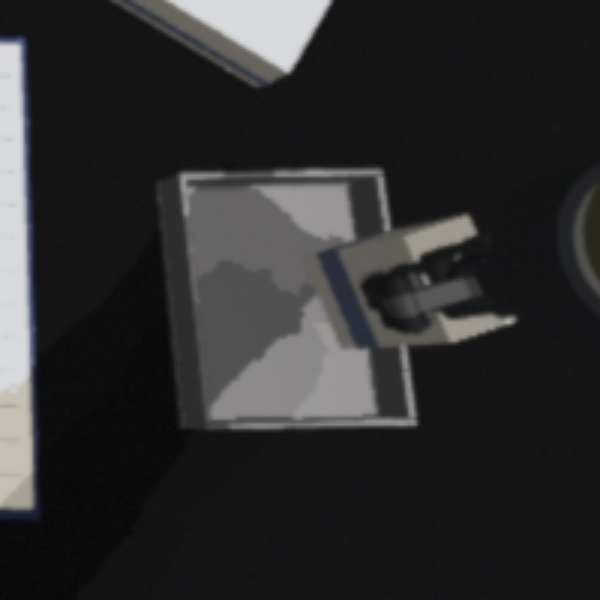

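The carton is held upright above the tray, at about (355,300) in the crop. I'll lower it.

>>> move_arm(
  targets=[
    [[2, 0, 30], [0, 0, 0], 1],
    [[2, 0, 60], [0, 0, 0], 1],
    [[2, 0, 85], [0, 0, 0], 1],
    [[2, 0, 96], [0, 0, 0], 1],
    [[2, 0, 96], [0, 0, 0], 1],
  ],
)

```text
clock: 8.07
tcp_pos: [0.4905, -0.3875, 0.07]
orientation: [-0.0, 0.991, 0.131, -0.0]
wrist_force: [-0.1, 0.2, -1.7]
finger_gap: 0.0357
grip_force: 31.8
```

>>> move_arm(
  targets=[
    [[0, 0, 2], [0, 0, 0], 1],
    [[0, 0, 4], [0, 0, 0], 1],
    [[0, 0, 4], [0, 0, 0], 1],
  ],
)

```text
clock: 8.45
tcp_pos: [0.4909, -0.3884, 0.0668]
orientation: [0.0, 0.991, 0.131, 0.0]
wrist_force: [-0.6, 0.0, -1.3]
finger_gap: 0.0357
grip_force: 31.8
```

>>> move_arm(
  targets=[
    [[0, 0, 1.5], [0, 0, 0], 1],
    [[0, 0, 2.5], [0, 0, 0], 1],
    [[0, 0, 2.5], [0, 0, 0], 1],
  ],
)

```text
clock: 8.82
tcp_pos: [0.4907, -0.3883, 0.0642]
orientation: [0.0, 0.991, 0.131, 0.0]
wrist_force: [-1.2, 0.2, 2.3]
finger_gap: 0.0359
grip_force: 32.1
```

>>> move_arm(
  targets=[
    [[0, 0, 0], [0, 0, 0], 0],
    [[0, 0, 0], [0, 0, 0], -1],
    [[0, 0, 0], [0, 0, 0], -1],
    [[0, 0, 0], [0, 0, 0], -1],
  ],
)

```text
clock: 9.32
tcp_pos: [0.4907, -0.3882, 0.0638]
orientation: [0.0, 0.991, 0.131, 0.0]
wrist_force: [0.8, -0.2, 0.9]
finger_gap: 0.0855
grip_force: 0.0
```

>>> move_arm(
  targets=[
    [[0, 0, -20], [0, 0, 0], -1],
    [[0, 0, -60], [0, 0, 0], -1],
    [[0, 0, -110], [0, 0, 0], -1],
    [[0, 0, -120], [0, 0, 0], -1],
  ],
)

```text
clock: 9.82
tcp_pos: [0.4923, -0.3897, 0.1881]
orientation: [0.003, 0.991, 0.131, 0.002]
wrist_force: [0.6, -0.6, -0.3]
finger_gap: 0.0854
grip_force: 0.0
```

```bash
python3 - <<'E'
from h import *
s,r=st(); a=here(); print(s['clock'],a[0].round(1),s['wrist_force']); rows(a,[pose(475.4,-91.8,180,170)])
print(np.round(s['joint_pos'],2))
E
```

```text
9.825 [ 492.3 -389.7  188.1] [ 0.59494338 -0.62706798 -0.29621847]

   [61.0, -292.1, 6.5] [0.04, 0.04, -15.5]
[-0.8   0.42  0.1   1.24 -0.    2.08]
```

>>> move_arm(
  targets=[
    [[12, -58, 0], [0, 0, -1], -1],
    [[24, -117, 0], [0, 0, -2], -1],
    [[37, -175, 0], [0, 0, -3], -1],
    [[49, -234, 0], [0, 0, -4], -1],
    [[61, -292, 6], [0, 0, -5], -1],
  ],
)

```text
clock: 10.45
tcp_pos: [0.4735, -0.0885, 0.1774]
orientation: [0.0, 0.842, 0.54, 0.0]
wrist_force: [1.5, 0.4, 0.0]
finger_gap: 0.0857
grip_force: 0.0
```

>>> move_arm(
  targets=[
    [[0, 0, 0], [0, 0, -1], -1],
    [[0, 0, 0], [0, 0, -2], -1],
    [[0, 0, 0], [0, 0, -3], -1],
    [[0, 0, 0], [0, 0, -4], -1],
    [[0, 0, 0], [0, 0, -5], -1],
  ],
)

```text
clock: 11.08
tcp_pos: [0.4734, -0.0901, 0.177]
orientation: [-0.001, 0.535, 0.845, -0.0]
wrist_force: [-0.8, 0.4, -0.2]
finger_gap: 0.0852
grip_force: 0.0
```

>>> move_arm(
  targets=[
    [[0, 0, 0], [0, 0, -1], -1],
    [[0, 0, 0], [0, 0, -2], -1],
    [[0, 0, 0], [0, 0, -3], -1],
    [[0, 0, 0], [0, 0, -4], -1],
    [[0, 0, 0], [0, 0, -5.5], -1],
  ],
)

```text
clock: 11.7
tcp_pos: [0.4734, -0.0902, 0.177]
orientation: [-0.001, 0.121, 0.993, 0.0]
wrist_force: [-0.2, -0.2, -0.9]
finger_gap: 0.0852
grip_force: 0.0
```

>>> move_arm(
  targets=[
    [[0, 0, 0], [0, 0, 0], -1],
    [[0, 0, 0], [0, 0, 0], -1],
  ],
)

```text
clock: 11.95
tcp_pos: [0.4736, -0.0902, 0.1774]
orientation: [-0.0, 0.125, 0.992, 0.0]
wrist_force: [-0.1, 1.1, -0.0]
finger_gap: 0.0852
grip_force: 0.0
```

```bash
cat >> h.py <<'E'
def wrist(name=None):
    a=here(); p=env.read_camera('wrist')
    T=np.eye(4); T[:3,:3]=a[1].as_matrix(); T[:3,3]=a[0]/1000; p['extrinsics']=np.linalg.inv(T@np.array(p['mount']))
    if name: cv2.imwrite(f'pics/{name}.png',p['pixels'][:,:,::-1])
    return p
E
python3 - <<'E'
from h import *
s,r=st(); a=here(); print(s['clock'],a[0].round(1),s['joint_pos']); rows(a,[pose(475.4,-91.8,26,170)])
p=wrist('w1')
print(rect(p,'weight',.04))
for t in ['weight','weight_square','weight_round']: print(env.landmark_of(t,p)[:1])
E
```

```text
11.95 [473.6 -90.2 177.4] [-3.54947756e-01  1.59770238e-01 -2.87590175e-01  1.12406576e+00
 -5.65676617e-05 -1.03655082e-01]

   [-2.2, -1.1, 151.4] [0.0, -0.0, -0.44]
(array([ 529.6, -102.3]), array([ 23.9, 162.4]), 79.5, np.int64(7032), 0.66)
[{'centre': [0.5303, -0.1035, 0.0157], 'confidence': 0.97}]
[{'centre': [0.4553, -0.0855, 0.0212], 'confidence': 0.71}]
[{'centre': [0.6095, -0.1161, 0.0209], 'confidence': 0.93}]
```

View pics/w1.png

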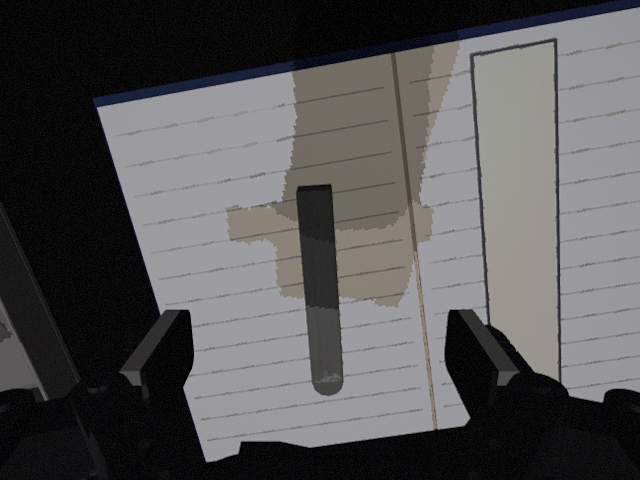

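The wrist view shows the bar centred at about (320,290), between the open fingers, with the column to its right at (515,200). I'll descend onto the square end.

>>> move_arm(
  targets=[
    [[-1, -2, 50], [0, 0, -0.41], -1],
    [[-1, -2, 100], [0, 0, -0.41], -1],
    [[-1, -2, 135], [0, 0, -0.41], -1],
    [[-1, -2, 151], [0, 0, -0.41], -1],
    [[-1, -2, 151], [0, 0, -0.41], -1],
  ],
  squeeze=40,
)

```text
clock: 12.82
tcp_pos: [0.4732, -0.0921, 0.0256]
orientation: [-0.001, 0.088, 0.996, 0.0]
wrist_force: [-0.3, -0.8, -0.5]
finger_gap: 0.0858
grip_force: 0.0
```

>>> move_arm(
  targets=[
    [[0, 0, 0], [0, 0, 0], 0],
    [[0, 0, 0], [0, 0, 0], 1],
    [[0, 0, 0], [0, 0, 0], 1],
    [[0, 0, 0], [0, 0, 0], 1],
    [[0, 0, 0], [0, 0, 0], 1],
  ],
)

```text
clock: 13.45
tcp_pos: [0.4749, -0.0927, 0.0276]
orientation: [0.001, 0.088, 0.996, -0.0]
wrist_force: [-0.6, 0.6, 5.8]
finger_gap: 0.0227
grip_force: 40.3
```

>>> move_arm(
  targets=[
    [[0, 0, 0], [0, 0, 0], 1],
    [[0, 0, 0], [0, 0, 0], 1],
    [[0, 0, 0], [0, 0, 0], 1],
  ],
)

```text
clock: 13.82
tcp_pos: [0.4749, -0.0927, 0.0276]
orientation: [0.001, 0.088, 0.996, -0.0]
wrist_force: [-0.1, 0.7, 6.4]
finger_gap: 0.0228
grip_force: 40.3
```

```bash
python3 - <<'E'
from h import *
s,r=st(); a=here(); print(s['clock'],a[0].round(1),s['joint_pos'],s['wrist_force'],s['finger_gap'],s['grip_force']); 
print('yaw',np.degrees(np.arctan2(*a[1].as_matrix()[[1,0],0])))
p=env.read_camera('top');print([env.landmark_of(t,p)[:1] for t in ['weight_round','carton']]);p=wrist(); print([env.landmark_of(t,p)[:1] for t in ['weight_round','weight']]);print(rect(p,'weight',.04))
E
```

```text
13.825 [474.9 -92.7  27.6] [-3.58882041e-01  3.03689831e-01 -5.10640570e-01  7.54970349e-01
 -1.56216002e-06 -1.82050189e-01] [-0.11091038  0.70597609  6.41678821] 0.02283977353893068 40.25145471096039
yaw 169.86829259229856
[[{'centre': [0.6104, -0.1132, 0.0196], 'confidence': 0.79}], [{'centre': [0.4861, -0.386, 0.0058], 'confidence': 0.9}]]
[[], [{'centre': [0.5361, -0.1047, 0.0171], 'confidence': 0.63}]]
(array([483.9, -93.9]), array([24.1, 76.7]), 80.0, np.int64(13269), 0.69)
```

>>> move_arm(
  targets=[
    [[0, 0, -2], [0, 0.07, 0], 1],
    [[0, 0, -4], [0, 0.15, 0], 1],
    [[0, 0, -4], [0, 0.15, 0], 1],
    [[0, 0, -4], [0, 0.15, 0], 1],
  ],
)

```text
clock: 14.68
tcp_pos: [0.4746, -0.0926, 0.0306]
orientation: [-0.013, 0.088, 0.996, 0.001]
wrist_force: [2.0, -1.2, -3.2]
finger_gap: 0.0229
grip_force: 39.4
```

```bash
cat > swing.py <<'E'
from h import *
def swing(piv,L,y0,y1,z,tilt,n,col=5):
    P=lambda y: pose(piv[0]+L*np.cos(np.radians(y)),piv[1]+L*np.sin(np.radians(y)),z,y,tilt)
    ys=np.linspace(y0,y1,n+1)
    for i in range(0,n,col): rows(P(ys[i]),[P(y) for y in ys[i+1:i+1+col]],f'call {ys[i]:.1f}')
E
python3 - <<'E'
from swing import *
s,r=st(); a=here(); print(s['clock'],a[0].round(1),s['wrist_force'],s['finger_gap']);y0=np.degrees(np.arctan2(*a[1].as_matrix()[[1,0],0]));print(y0)
Rp=np.array([610.4,-116.9]);C=np.array([533,48.2]);d=np.radians(-4.7);u=np.array([np.cos(d),np.sin(d)]);n=np.array([-u[1],u[0]])
dn=-3-(Rp-C)@n; th=np.degrees(np.pi-np.arcsin(dn/160))-4.7; S=Rp+160*np.array([np.cos(np.radians(th)),np.sin(np.radians(th))])
print(dn,'end yaw',th,'S',S,'along',(S-C)@u,(S-C)@n)
swing(Rp,138,y0,th,31,1.5,15)
E
```

```text
14.675 [474.6 -92.6  30.6] [ 1.98899211 -1.16270908 -3.21950358] 0.022919764146471917
169.87335001128824
155.2027919956927 end yaw 99.36575449044555 S [584.36219808  40.96713677] along 51.782136904451896 -2.999999999999968
call 169.9
   [-0.5, 11.3, -0.0] [-0.01, 0.0, 0.47]
   [-1.9, 22.5, -0.0] [-0.02, 0.0, 0.94]
   [-4.2, 33.6, -0.1] [-0.04, 0.0, 1.41]
   [-7.4, 44.5, -0.2] [-0.05, 0.0, 1.88]
   [-11.4, 55.0, -0.3] [-0.06, 0.0, 2.35]
call 146.4
   [-0.5, 11.3, -0.0] [-0.01, -0.0, 0.47]
   [-1.9, 22.5, -0.0] [-0.02, -0.0, 0.94]
   [-4.2, 33.6, -0.1] [-0.04, -0.0, 1.41]
   [-7.4, 44.5, -0.2] [-0.05, -0.0, 1.88]
   [-11.4, 55.0, -0.3] [-0.06, -0.0, 2.35]
call 122.9
   [-0.5, 11.3, -0.0] [-0.01, 0.0, 0.47]
   [-1.9, 22.5, -0.0] [-0.02, 0.0, 0.94]
   [-4.2, 33.6, -0.1] [-0.04, -0.0, 1.41]
   [-7.4, 44.5, -0.2] [-0.05, -0.0, 1.88]
   [-11.4, 55.0, -0.3] [-0.06, -0.0, 2.35]
```

>>> move_arm(
  targets=[
    [[-0.5, 11.3, 0], [-0.01, 0, 0.47], 1],
    [[-1.9, 22.5, 0], [-0.02, 0, 0.94], 1],
    [[-4.2, 33.6, -0.1], [-0.04, 0, 1.41], 1],
    [[-7.4, 44.5, -0.2], [-0.05, 0, 1.88], 1],
    [[-11.4, 55, -0.3], [-0.06, 0, 2.35], 1],
  ],
)

```text
clock: 15.3
tcp_pos: [0.4945, -0.0401, 0.0305]
orientation: [-0.013, 0.291, 0.957, 0.003]
wrist_force: [0.7, -1.0, -3.0]
finger_gap: 0.0231
grip_force: 39.5
```

>>> move_arm(
  targets=[
    [[-0.5, 11.3, 0], [-0.01, 0, 0.47], 1],
    [[-1.9, 22.5, 0], [-0.02, 0, 0.94], 1],
    [[-4.2, 33.6, -0.1], [-0.04, 0, 1.41], 1],
    [[-7.4, 44.5, -0.2], [-0.05, 0, 1.88], 1],
    [[-11.4, 55, -0.3], [-0.06, 0, 2.35], 1],
  ],
)

```text
clock: 15.92
tcp_pos: [0.5341, -0.0007, 0.0302]
orientation: [-0.013, 0.479, 0.877, 0.005]
wrist_force: [-0.1, -1.5, -1.7]
finger_gap: 0.0229
grip_force: 39.5
```

```bash
python3 - <<'E'
from h import *
s,r=st(); a=here(); x=a[1].as_matrix()[:,0]; print(s['clock'],a[0].round(1),np.degrees(np.arctan2(x[1],x[0])),'R est',(a[0]-138*x).round(1))
p=env.read_camera('top');print(env.landmark_of('weight_round',p)[:1])
p=env.read_camera('scene');print(env.landmark_of('weight_round',p)[:1])
E
```

```text
15.925 [534.1  -0.7  30.2] 122.69986063229024 R est [ 608.6 -116.8   26.5]
[]
[{'centre': [0.6105, -0.1154, 0.0207], 'confidence': 0.9}]
```

>>> move_arm(
  targets=[
    [[-0.5, 11.3, 0], [-0.01, 0, 0.47], 1],
    [[-1.9, 22.5, 0], [-0.02, 0, 0.94], 1],
    [[-4.2, 33.6, -0.1], [-0.04, 0, 1.41], 1],
    [[-7.4, 44.5, -0.2], [-0.05, 0, 1.88], 1],
    [[-11.4, 55, -0.3], [-0.06, 0, 2.35], 1],
  ],
)

```text
clock: 16.75
tcp_pos: [0.5866, 0.0192, 0.0303]
orientation: [-0.011, 0.648, 0.762, 0.007]
wrist_force: [0.0, -0.9, -3.2]
finger_gap: 0.0229
grip_force: 39.5
```

>>> move_arm(
  targets=[
    [[0, 0, 0], [0, 0, 0], 1],
    [[0, 0, 2], [0, -0.07, 0], 1],
    [[0, 0, 4], [0, -0.15, 0], 1],
    [[0, 0, 4], [0, -0.15, 0], 1],
  ],
)

```text
clock: 17.25
tcp_pos: [0.5869, 0.0193, 0.0277]
orientation: [0.0, 0.647, 0.763, -0.001]
wrist_force: [-3.6, -1.3, 5.1]
finger_gap: 0.023
grip_force: 40.4
```

```bash
python3 - <<'E'
from h import *
s,r=st(); a=here(); x=a[1].as_matrix()[:,0]; print(s['clock'],a[0].round(1),a[1].as_matrix()[:,2],s['wrist_force'],np.degrees(np.arctan2(x[1],x[0])),'R est',(a[0]-138*x).round(1),'S est',(a[0]+22*x).round(1))
E
```

```text
17.25 [586.9  19.3  27.7] [-4.62457882e-04 -2.06269348e-03 -9.99997766e-01] [-3.62573303 -1.26477801  5.10874044] 99.42660956648332 R est [ 609.5 -116.8   27.9] S est [583.3  41.   27.6]
```

>>> move_arm(
  targets=[
    [[0, 0, 0], [0, 0, 0], 0],
    [[0, 0, 0], [0, 0, 0], -1],
    [[0, 0, 0], [0, 0, 0], -1],
    [[0, 0, 0], [0, 0, 0], -1],
  ],
)

```text
clock: 17.75
tcp_pos: [0.5876, 0.0194, 0.0267]
orientation: [0.0, 0.647, 0.762, -0.0]
wrist_force: [0.0, 0.3, -0.2]
finger_gap: 0.0852
grip_force: 0.0
```

>>> move_arm(
  targets=[
    [[0, 0, -15], [0, 0, 0], -1],
    [[0, 0, -50], [0, 0, 0], -1],
    [[-50, 0, -100], [0, 0, 0], -1],
    [[-90, 0, -130], [0, 0, 0], -1],
    [[-109, 0, -150], [0, 0, 0], -1],
  ],
)

```text
clock: 18.38
tcp_pos: [0.6068, -0.0906, 0.1806]
orientation: [0.002, 0.648, 0.762, 0.0]
wrist_force: [0.4, -0.5, 0.2]
finger_gap: 0.0855
grip_force: 0.0
```

>>> move_arm(
  targets=[
    [[0, 0, 0], [0, 0, -1], -1],
    [[0, 0, 0], [0, 0, -2], -1],
    [[0, 0, 0], [0, 0, -3], -1],
    [[0, 0, 0], [0, 0, -4], -1],
    [[0, 0, 0], [0, 0, -5], -1],
  ],
)

```text
clock: 19.0
tcp_pos: [0.6055, -0.0881, 0.178]
orientation: [0.0, 0.261, 0.965, -0.0]
wrist_force: [-0.4, -0.5, 0.0]
finger_gap: 0.0855
grip_force: 0.0
```

>>> move_arm(
  targets=[
    [[0, 0, 0], [0, 0, -1], -1],
    [[0, 0, 0], [0, 0, -2], -1],
    [[0, 0, 0], [0, 0, -3], -1],
    [[0, 0, 0], [0, 0, -4], -1],
    [[0, 0, 0], [0, 0, -5], -1],
  ],
)

```text
clock: 19.62
tcp_pos: [0.6055, -0.0881, 0.178]
orientation: [0.0, -0.171, 0.985, -0.0]
wrist_force: [-0.5, 0.3, -0.8]
finger_gap: 0.0851
grip_force: 0.0
```

>>> move_arm(
  targets=[
    [[0, 0, 0], [0, 0, -1], -1],
    [[0, 0, 0], [0, 0, -2], -1],
    [[0, 0, 0], [0, 0, -3], -1],
    [[0, 0, 0], [0, 0, -4], -1],
    [[0, 0, 0], [0, 0, -5], -1],
  ],
)

```text
clock: 20.25
tcp_pos: [0.6055, -0.088, 0.178]
orientation: [-0.0, -0.571, 0.821, -0.001]
wrist_force: [-0.2, -0.6, 0.4]
finger_gap: 0.0852
grip_force: 0.0
```

>>> move_arm(
  targets=[
    [[0, 0, 0], [0, 0, -1], -1],
    [[0, 0, 0], [0, 0, -2], -1],
    [[0, 0, 0], [0, 0, -3], -1],
    [[0, 0, 0], [0, 0, -3], -1],
    [[0, 0, 0], [0, 0, -3], -1],
  ],
)

```text
clock: 20.88
tcp_pos: [0.6055, -0.088, 0.1774]
orientation: [0.0, 0.761, -0.648, 0.0]
wrist_force: [-0.2, 0.5, 0.3]
finger_gap: 0.0855
grip_force: 0.0
```

```bash
python3 - <<'E'
from h import *
s,r=st(); a=here(); print(s['clock'],a[0].round(1),np.round(s['joint_pos'],2)); rows(a,[pose(604.9,-89.2,26,279.4)])
p=wrist('w2')
print(rect(p,'weight',.04))
for t in ['weight','weight_square','weight_round','column']: print(env.landmark_of(t,p)[:1])
p=env.read_camera('scene')
for t in ['weight','weight_square','weight_round','column']: print(env.landmark_of(t,p)[:1])
p=env.read_camera('top')
for t in ['weight','weight_square','weight_round','column']: print(env.landmark_of(t,p)[:1])
E
```

```text
20.875 [605.5 -88.  177.4] [-0.28  0.4   0.04  1.21 -0.   -2.01]

   [0.9, 0.8, 151.4] [0.0, -0.0, -0.02]
(array([597. , -39.8]), array([ 23.9, 161.2]), 9.1, np.int64(7040), 0.9)
[{'centre': [0.5978, -0.0394, 0.0193], 'confidence': 0.77}]
[{'centre': [0.586, 0.0386, 0.0227], 'confidence': 0.86}]
[{'centre': [0.6097, -0.1179, 0.0217], 'confidence': 0.93}]
[]
[{'centre': [0.596, -0.0387, 0.02], 'confidence': 0.68}]
[{'centre': [0.5852, 0.0385, 0.0186], 'confidence': 0.64}]
[{'centre': [0.612, -0.1173, 0.021], 'confidence': 0.83}]
[{'centre': [0.5327, 0.044, 0.0183], 'confidence': 0.74}]
[{'centre': [0.5997, -0.0363, 0.0155], 'confidence': 0.71}]
[{'centre': [0.5842, 0.0414, 0.0209], 'confidence': 0.74}]
[{'centre': [0.4625, 0.3648, -0.002], 'confidence': 0.31}]
[{'centre': [0.5313, 0.0471, 0.0169], 'confidence': 0.78}]
```

View pics/w2.png

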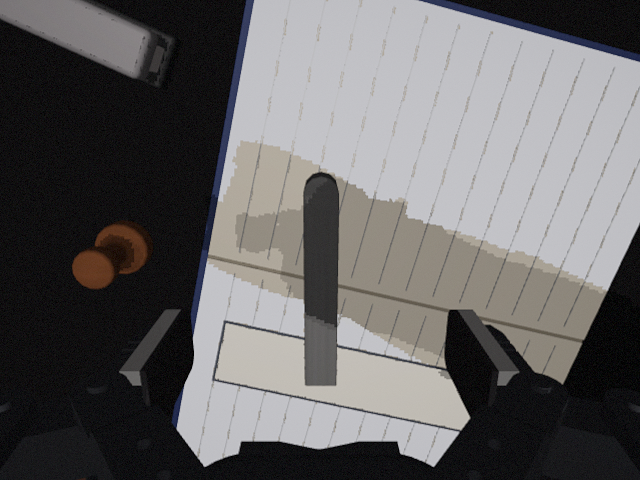

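The square end is at (320,385), inside the column strip, whose borders at that column are at about v 342 and 402. The rounded end is at (321,178).

>>> move_arm(
  targets=[
    [[2.5, 0, 50], [0, 0, 0], -1],
    [[2.5, 0, 100], [0, 0, 0], -1],
    [[2.5, 0, 135], [0, 0, 0], -1],
    [[2.5, 0, 151], [0, 0, 0], -1],
    [[2.5, 0, 151], [0, 0, 0], -1],
  ],
  squeeze=40,
)

```text
clock: 22.3
tcp_pos: [0.6052, -0.0904, 0.0252]
orientation: [0.001, 0.762, -0.647, -0.001]
wrist_force: [-0.6, 0.8, 0.1]
finger_gap: 0.0853
grip_force: 0.0
```

>>> move_arm(
  targets=[
    [[0, 0, 0], [0, 0, 0], 0],
    [[0, 0, 0], [0, 0, 0], 1],
    [[0, 0, 0], [0, 0, 0], 1],
    [[0, 0, 0], [0, 0, 0], 1],
    [[0, 0, 0], [0, 0, 0], 1],
  ],
)

```text
clock: 22.92
tcp_pos: [0.6059, -0.0908, 0.0269]
orientation: [0.0, 0.762, -0.647, 0.001]
wrist_force: [-1.3, 0.1, 4.3]
finger_gap: 0.0229
grip_force: 41.3
```

>>> move_arm(
  targets=[
    [[0, 0, 0], [0, 0, 0], 1],
    [[0, 0, -2], [0, 0.07, 0], 1],
    [[0, 0, -4], [0, 0.15, 0], 1],
    [[0, 0, -4], [0, 0.15, 0], 1],
    [[0, 0, -4], [0, 0.15, 0], 1],
  ],
)

```text
clock: 23.55
tcp_pos: [0.6056, -0.0905, 0.0296]
orientation: [0.009, 0.762, -0.647, 0.01]
wrist_force: [0.5, -1.0, -2.6]
finger_gap: 0.0232
grip_force: 40.2
```

```bash
python3 - <<'E'
from swing import *
s,r=st(); a=here(); x=a[1].as_matrix()[:,0]; y0=np.degrees(np.arctan2(x[1],x[0]))%360
print(s['clock'],a[0].round(1),s['wrist_force'],s['finger_gap'],y0)
S=np.array([584.3,39.2]); L=np.hypot(*(a[0][:2]-S)); b=np.degrees(np.arctan2(*(a[0][:2]-S)[::-1]))%360; print(L,b)
swing(S,132,y0,175.3,30.5,1.5,20)
E
```

```text
23.55 [605.6 -90.5  29.6] [ 0.49584361 -1.01550032 -2.62772319] 0.023196149611321142 279.3577628090744
131.45667458986293 279.31578209293684
call 279.4
   [-0.5, 12.0, -0.0] [-0.01, 0.0, 0.52]
   [-2.2, 23.8, -0.1] [-0.03, 0.0, 1.04]
   [-4.9, 35.5, -0.1] [-0.04, 0.0, 1.56]
   [-8.6, 46.9, -0.2] [-0.05, -0.0, 2.08]
   [-13.4, 57.9, -0.4] [-0.07, 0.0, 2.6]
call 253.3
   [-0.5, 12.0, -0.0] [-0.01, -0.0, 0.52]
   [-2.2, 23.8, -0.1] [-0.03, -0.0, 1.04]
   [-4.9, 35.5, -0.1] [-0.04, -0.0, 1.56]
   [-8.6, 46.9, -0.2] [-0.05, 0.0, 2.08]
   [-13.4, 57.9, -0.4] [-0.07, 0.0, 2.6]
call 227.3
   [-0.5, 12.0, -0.0] [-0.01, 0.0, 0.52]
   [-2.2, 23.8, -0.1] [-0.03, -0.0, 1.04]
   [-4.9, 35.5, -0.1] [-0.04, -0.0, 1.56]
   [-8.6, 46.9, -0.2] [-0.05, 0.0, 2.08]
   [-13.4, 57.9, -0.4] [-0.07, -0.0, 2.6]
call 201.3
   [-0.5, 12.0, -0.0] [-0.01, 0.0, 0.52]
   [-2.2, 23.8, -0.1] [-0.03, 0.0, 1.04]
   [-4.9, 35.5, -0.1] [-0.04, 0.0, 1.56]
   [-8.6, 46.9, -0.2] [-0.05, -0.0, 2.08]
   [-13.4, 57.9, -0.4] [-0.07, 0.0, 2.6]
```

>>> move_arm(
  targets=[
    [[-0.5, 12, 0], [-0.01, 0, 0.52], 1],
    [[-2.2, 23.8, -0.1], [-0.03, 0, 1.04], 1],
    [[-4.9, 35.5, -0.1], [-0.04, 0, 1.56], 1],
    [[-8.6, 46.9, -0.2], [-0.05, 0, 2.08], 1],
    [[-13.4, 57.9, -0.4], [-0.07, 0, 2.6], 1],
  ],
)

```text
clock: 24.18
tcp_pos: [0.5458, -0.0863, 0.0296]
orientation: [-0.011, -0.596, 0.803, -0.007]
wrist_force: [0.3, 0.4, -3.7]
finger_gap: 0.0232
grip_force: 40.2
```

>>> move_arm(
  targets=[
    [[-0.5, 12, 0], [-0.01, 0, 0.52], 1],
    [[-2.2, 23.8, -0.1], [-0.03, 0, 1.04], 1],
    [[-4.9, 35.5, -0.1], [-0.04, 0, 1.56], 1],
    [[-8.6, 46.9, -0.2], [-0.05, 0, 2.08], 1],
    [[-13.4, 57.9, -0.4], [-0.07, 0, 2.6], 1],
  ],
)

```text
clock: 24.8
tcp_pos: [0.4941, -0.0567, 0.0298]
orientation: [-0.013, -0.4, 0.916, -0.005]
wrist_force: [0.3, 0.4, -3.2]
finger_gap: 0.0229
grip_force: 40.2
```

```bash
python3 - <<'E'
from h import *
s,r=st(); a=here(); x=a[1].as_matrix()[:,0]; print(s['clock'],a[0].round(1),s['wrist_force'],np.degrees(np.arctan2(x[1],x[0]))%360,'S est',(a[0]-131.5*x).round(1),np.round(s['joint_pos'],2))
for c in ['top','scene']:
    p=env.read_camera(c);print(env.landmark_of('weight_square',p)[:1])
E
```

```text
24.8 [494.1 -56.7  29.8] [ 0.31163215  0.4041839  -3.24188747] 227.16716580329222 S est [583.5  39.7  26.2] [-0.26  0.34 -0.46  0.79 -0.02 -1.08]
[{'centre': [0.5823, 0.0432, 0.0168], 'confidence': 0.69}]
[{'centre': [0.583, 0.0404, 0.0194], 'confidence': 0.68}]
```

>>> move_arm(
  targets=[
    [[-0.5, 12, 0], [-0.01, 0, 0.52], 1],
    [[-2.2, 23.8, -0.1], [-0.03, 0, 1.04], 1],
    [[-4.9, 35.5, -0.1], [-0.04, 0, 1.56], 1],
    [[-8.6, 46.9, -0.2], [-0.05, 0, 2.08], 1],
    [[-13.4, 57.9, -0.4], [-0.07, 0, 2.6], 1],
  ],
)

```text
clock: 25.62
tcp_pos: [0.4616, -0.0082, 0.03]
orientation: [-0.013, -0.184, 0.983, -0.002]
wrist_force: [0.8, 0.2, -4.2]
finger_gap: 0.0233
grip_force: 40.2
```

>>> move_arm(
  targets=[
    [[-0.5, 12, 0], [-0.01, 0, 0.52], 1],
    [[-2.2, 23.8, -0.1], [-0.03, 0, 1.04], 1],
    [[-4.9, 35.5, -0.1], [-0.04, 0, 1.56], 1],
    [[-8.6, 46.9, -0.2], [-0.05, 0, 2.08], 1],
    [[-13.4, 57.9, -0.4], [-0.07, 0, 2.6], 1],
  ],
)

```text
clock: 26.25
tcp_pos: [0.4531, 0.0508, 0.03]
orientation: [-0.014, 0.042, 0.999, 0.001]
wrist_force: [0.2, -0.0, -3.2]
finger_gap: 0.0226
grip_force: 40.2
```

>>> move_arm(
  targets=[
    [[0, 0, 0], [0, 0, 0], 1],
    [[0, 0, 0], [0, 0, 0], 1],
  ],
)

```text
clock: 26.5
tcp_pos: [0.453, 0.0504, 0.0301]
orientation: [-0.014, 0.04, 0.999, 0.001]
wrist_force: [-0.3, 1.0, -3.8]
finger_gap: 0.0228
grip_force: 40.2
```

```bash
python3 - <<'E'
from h import *
s,r=st(); a=here(); x=a[1].as_matrix()[:,0]; print(s['clock'],a[0].round(1),s['wrist_force'],np.degrees(np.arctan2(x[1],x[0]))%360,'S',(a[0]-131.5*x).round(1),'R',(a[0]+28.5*x).round(1))
p=env.read_camera('scene');print(env.landmark_of('weight_square',p)[:1])
cv2.imwrite('pics/s2.png',cv2.resize(p['pixels'][150:320,190:440,::-1],None,fx=3.2,fy=3.2,interpolation=cv2.INTER_CUBIC))
E
```

```text
26.5 [453.   50.4  30.1] [-0.28640391  0.9729603  -3.82731657] 175.44628626720424 S [584.1  40.   26.5] R [424.6  52.7  30.8]
[{'centre': [0.5869, 0.0413, 0.0169], 'confidence': 0.65}]
```

View pics/s2.png

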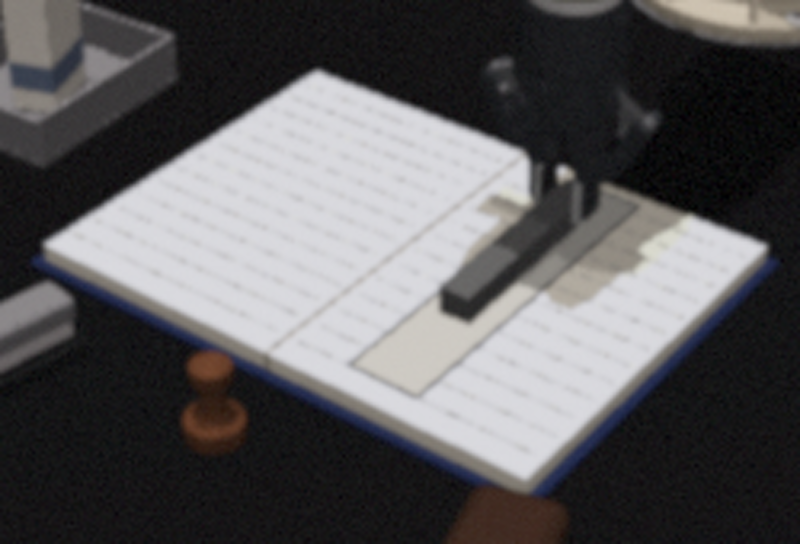

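The bar lies inside the column strip. Its square-end bottom corners, at (443,305) and (468,320), leave about 13 mm and 20 mm to the borders. I'll lower it, release and back off.

>>> move_arm(
  targets=[
    [[0, 0, 2], [0, -0.07, 0], 1],
    [[0, 0, 4], [0, -0.15, 0], 1],
    [[0, 0, 4], [0, -0.15, 0], 1],
  ],
)

```text
clock: 26.98
tcp_pos: [0.453, 0.0505, 0.0268]
orientation: [0.0, 0.041, 0.999, -0.0]
wrist_force: [-1.3, 0.4, 3.4]
finger_gap: 0.023
grip_force: 41.0
```

>>> move_arm(
  targets=[
    [[0, 0, 0], [0, 0, 0], 0],
    [[0, 0, 0], [0, 0, 0], -1],
    [[0, 0, 0], [0, 0, 0], -1],
    [[0, 0, 0], [0, 0, 0], -1],
  ],
)

```text
clock: 27.48
tcp_pos: [0.4526, 0.0505, 0.026]
orientation: [-0.001, 0.041, 0.999, 0.0]
wrist_force: [-0.8, 0.8, 0.3]
finger_gap: 0.0857
grip_force: 0.0
```

>>> move_arm(
  targets=[
    [[0, 0, -15], [0, 0, 0], -1],
    [[0, 0, -50], [0, 0, 0], -1],
    [[0, 0, -100], [0, 0, 0], -1],
    [[0, 0, -150], [0, 0, 0], -1],
    [[0, 0, -180], [0, 0, 0], -1],
  ],
)

```text
clock: 28.1
tcp_pos: [0.4537, 0.0505, 0.2087]
orientation: [0.001, 0.041, 0.999, -0.0]
wrist_force: [0.4, 0.6, -0.4]
finger_gap: 0.0851
grip_force: 0.0
```

>>> move_arm(
  targets=[
    [[0, 50, 0], [0, 0, 0], -1],
    [[0, -50, 0], [0, 0, 0], -1],
    [[0, -100, 0], [0, 0, 0], -1],
    [[0, -150, 0], [0, 0, 0], -1],
    [[0, -150, 0], [0, 0, 0], -1],
  ],
)

```text
clock: 28.72
tcp_pos: [0.4404, -0.1018, 0.206]
orientation: [-0.001, 0.043, 0.999, -0.0]
wrist_force: [-0.5, 0.4, 0.1]
finger_gap: 0.0853
grip_force: 0.0
```

```bash
python3 - <<'E'
from h import *
s,r=st(); print(s['clock'],here()[0].round(1),s['wrist_force'])
p=env.read_camera('top'); print(rect(p,'weight',.04),rect(p,'column',.018),env.landmark_of('carton',p)[:1])
cv2.imwrite('pics/end.png',p['pixels'][:,:,::-1])
E
```

```text
28.725 [ 440.4 -101.8  206. ] [-0.47076663  0.39248117  0.12297973]
(array([507.1,  46.3]), array([ 24.4, 159.5]), 85.7, np.int64(1079), 0.85) (array([534.1,  47.7]), array([ 59.7, 271.4]), 85.2, np.int64(3040), 0.9) [{'centre': [0.7498, -0.0319, 0.0026], 'confidence': 0.22}]
```

View pics/end.png

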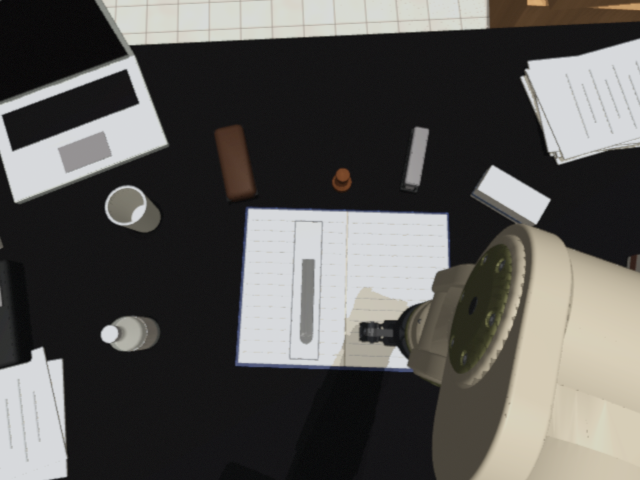

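The bar, at (307,302), lies parallel within the column. The bystanders haven't moved, and the last scene crop showed the carton upright in the tray. Handing in.

```bash
python3 -c "
from h import *
print(env.hand_in())"
```

```text
the job is handed in; nothing more can be done
None
```

The job is handed in at about 29 s: the carton stands upright in the grey tray, and the bar was walked over in two swings, one end always down on the page, and now lies flat and parallel inside the column (no verdict was returned).

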